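Show the pill box's three windows to the dose-check camera

ROBOT

A 6-joint arm with a two-finger parallel gripper is mounted at the origin on the work surface. World frame = base frame: x ahead of the robot, y to its left, z up, the work surface at z = 0. Lengths are in m, angles in degrees, forces in N, time in s.
With the tool pointing down it reaches from about 0.325 to 0.775 m from the base axis. Payload 5.5 kg.
Tool frame: the origin (TCP) lies midway between the tips of the shut fingers; the grasp point (between the pads) lies 19 mm behind it; z points along the fingers, y is the direction in which the jaws open and shut (so a half turn about z gives the same grasp; the last joint's range is limited). The gripper opens to 85 mm and grips with 20 to 120 N. Pads are 22 mm wide; open, the fingers measure 114 mm over their backs; the gripper's body (76 mm by 85 mm) begins 54 mm behind the grasp point. The pads swing forward as they close: fully open they stand 13 mm farther back than shut.
Start: joints at [62.069, 5.22, 70.514, -0, 104.267, -3.249], TCP at [0.251, 0.545, 0.231] pointing down, gripper open.
Joint ranges: [-164.24, 164.24], [-49.07, 125.15], [9.68, 141.18], [-86.29, 266.29], [3.28, 154.24], [-151.56, 151.56]. Speed limits (degrees/s): [147.25, 147.25, 172.46, 180, 180, 180].

INTERFACE

Orientations are given as a 3x3 rotation matrix whose columns are the frame's x, y, z axes.
In Python, from workcell import robot gives the robot as it stands.
- The arm moves only by the tool jog_arm, never from a script. Its argument "commands" is a list of rows, each a list of 3 entries, a list of its own where there are three numbers: the gripper command: -1 is shut, 1 is fully open, values between are in proportion, then the shift along the tool's x, y, z in m, then the turn about the tool's z in degrees. In form: [[jaw, [x, y, z], twist], ...]. A call has 1 to 20 rows; each row shifts and turns the commanded pose from where the row before left it, along the tool's axes as they then stand; what a row does not reach is not made up. A row lasts 1/12 s, in which the tool goes at most 41.7 mm and 7.16 degrees, less where a joint would pass 70% of its speed; a pose out of reach is approached as far as the arm can. A call with a gripper value outside its range is refused whole. The fingers move at their own pace and stop on an object; "grip_force" is the grip in N (left out, the last holds). Time passes only in rows, so rows that do not move let the fingers close. It gives the time, the measured TCP pose, the force and the opening at its end, in the units of the state.
- robot.get_obs(): the state, without advancing time (a new reading comes with each control period).
- robot.snapshot(name): name is "side" or "top"; returns a dict with "pixels" (420x560x3 uint8, red, green, blue), "intrinsics" (3x3 intrinsics, pixels), "dist_coeffs" ([k1, k2, p1, p2, k3] as OpenCV has them; the pictures are not rectified), "pose" (4x4, takes a point from camera to world coordinates). Camera axes: x right, y down, z forward; pixel columns grow to the right and rows downward; lengths in m; the calibration is good to about 2 mm. A picture is of the moment at which its call begins. There is no depth.
- robot.close_job(): hands the job in, once; it reports no verdict.
The state is a dict: "time": time; "joint_positions": joint angles; "qvel": joint speeds; "tau": joint torques, N m; "position": TCP position; "ee_rot": TCP orientation; "wrist_force": force on the tool from outside, world axes, zero at the start; "torque": the same for the moment, N m; "finger_gap": opening from 0.0 (shut) to 1.0 (fully open).
Only numpy, scipy, OpenCV 4.12 (cv2) and the standard library are available. Lean on these libraries where they do the work, as an engineer would, in place of code of your own. Each camera call takes 0.05 s, during which the arm holds its last target.

TASK

Lift the square-bodied white pill box by the round knob on its lid and hold it upright in front of the dose-check camera, level with the lens and with the middle of the box about 10 cm straight out from it. Turn it there so that its front window, then its side window, then its back window squarely faces the lens, holding still for about a second at each. Then stand it upright in the middle of the wooden coaster, without letting it fall, and let go; leave the round jar beside it where it stands.

Things in the scene. Friction and masses are not known exactly. Their poses are not given: they have to be found in the camera images.
- pillbox_center (a point): Centre (half-way up) of the loose white pill box, 110 g: body 50 (x) x 40 (y) x 61 high; centred on its latched lid a round knob 26 across, 31 high, to be gripped at any yaw; 92 mm in all. z up. Front = -x, with a thumb tab jutting 9 mm at the lid edge; steel hinge bar on the back, +x. Dark windows: front, back and +y side (left as one looks at the front); -y side blank. Front starts towards +y within 45 deg
- lens (a point): Centre of the front of the camera's round lens, 100 mm above the counter. The fixed dose-check camera is a white upright housing (50 mm deep, 80 wide, top 132 above the counter) on a grey foot, with a black lens barrel 42 mm in diameter that juts 20 mm out of its front, ending at this point. The lens looks level along this frame's -x; z is up
- coaster_top (a point): Centre of the top face of a fixed square wooden coaster, 110 mm by 110 mm and 10 mm thick, lying on the counter; z is up
- jar_center (a point): Centre of a bystander that resembles the pill box: a loose round white jar, 48 mm in diameter and 61 mm high, with the same knob on top (92 mm in all), without windows. The point lies on its axis, half-way up (46 mm above the underside). It may not be moved

How it is judged (in metres and radians):
On the way, in this order (a step that is already met when the one before it is completed fails the run):
1. the front window faces the lens, box upright and still (x of pillbox_center in the frame of lens between -0.14 and -0.07 m and y of pillbox_center in the frame of lens between -0.025 and 0.025 m and z of pillbox_center in the frame of lens between -0.03 and 0.03 m and angle between the x axis of pillbox_center and the x axis of lens, either way round below 0.26 rad and x of lens in the frame of pillbox_center below -0.04 m and angle between pillbox_center's own z axis and vertical below 0.2 rad and linear speed of pillbox below 0.08 m/s and angular speed of pillbox below 0.5 rad/s), for 0.6 s.
2. the side window faces the lens, box upright and still (x of pillbox_center in the frame of lens between -0.14 and -0.07 m and y of pillbox_center in the frame of lens between -0.025 and 0.025 m and z of pillbox_center in the frame of lens between -0.03 and 0.03 m and angle between the y axis of pillbox_center and the x axis of lens, either way round below 0.26 rad and y of lens in the frame of pillbox_center above 0.04 m and angle between pillbox_center's own z axis and vertical below 0.2 rad and linear speed of pillbox below 0.08 m/s and angular speed of pillbox below 0.5 rad/s), for 0.6 s.
3. the back window faces the lens, box upright and still (x of pillbox_center in the frame of lens between -0.14 and -0.07 m and y of pillbox_center in the frame of lens between -0.025 and 0.025 m and z of pillbox_center in the frame of lens between -0.03 and 0.03 m and angle between the x axis of pillbox_center and the x axis of lens, either way round below 0.26 rad and x of lens in the frame of pillbox_center above 0.04 m and angle between pillbox_center's own z axis and vertical below 0.2 rad and linear speed of pillbox below 0.08 m/s and angular speed of pillbox below 0.5 rad/s), for 0.6 s.
At the end, for the whole second after the job is handed in: The three windows were shown in order (square within 15 degrees, 70 to 140 mm out, within 25 mm sideways, 30 mm in height); the pill box stands upright (8 degrees) and still on the coaster, within 25 mm of its centre; the jar is within 30 mm of its start (horizontal distance between pillbox_center and coaster_top below 0.025 m and angle between pillbox_center's own z axis and vertical below 0.15 rad and z of pillbox_center in the frame of coaster_top between 0.041 and 0.051 m and contact force between pillbox and coaster above 0.2 N and linear speed of pillbox below 0.03 m/s and angular speed of pillbox below 0.3 rad/s and distance of jar_center from where it was at the start of the episode below 0.03 m and angle between jar_center's own z axis and vertical below 0.2 rad); the robot touches nothing.
It fails at once if the round jar is moved by more than 30 mm or tipped (distance of jar_center from where it was at the start of the episode above 0.03 m or angle between jar_center's own z axis and vertical above 0.5 rad).
It fails at once if the pill box is let fall: free of the fingers more than 20 mm above the coaster's top (height (world z) of pillbox_center above 0.076 m and contact force between pillbox and the fingers below 0.05 N).
It also fails if it takes over 51 s, if anything falls off the work surface, if the arm or the gripper's body presses on something with over 40 N, if the wrist force passes 120 N, or if a joint passes its speed limit or range.

## Working session

There is one attempt and no reset: what is moved stays moved. The work goes in short steps, Python scripts to look and compute and a tool call to move; the robot and the scene stay as the last step left them, time stands still between calls to the robot, and variables do not carry over. Pictures are saved under pics/ and viewed, and the job is handed in when it is done.

Besides the shell and the picture viewer there is one more tool, called after ">>>" as name(argument=value, ...) on one line, values as JSON. jog_arm: Moves the arm, as the interface text tells. Its arguments: {"type":"object","properties":{"commands":{"type":"array","items":{"type":"array"}},"grip_force":{"type":"number"}},"required":["commands"]}

```bash
mkdir -p pics; ls
python3 - <<'E'
from workcell import robot
import cv2,numpy as np,json
np.set_printoptions(precision=4,suppress=True)
o=robot.get_obs()
print(o['time'],o['position'],o['ee_rot'],o['finger_gap'])
for n in ['side','top']:
    s=robot.snapshot(n)
    cv2.imwrite(f'pics/{n}0.png',np.asarray(s['pixels'])[:,:,::-1])
    np.savez(f'{n}.npz',K=s['intrinsics'],d=s['dist_coeffs'],P=s['pose'])
    print(n,s['intrinsics'],s['dist_coeffs'],s['pose'])
E
```

```text
pics
0.0 [0.2504 0.5449 0.2301] [[-0.9086  0.4176 -0.001 ]
 [ 0.4176  0.9086 -0.0018]
 [ 0.0001 -0.002  -1.    ]] 0.9989903911382116
side [[412.3775   0.     278.6435]
 [  0.     412.3775 203.7076]
 [  0.       0.       1.    ]] [-0.1012  0.      0.      0.      0.    ] [[ 0.9726 -0.1581  0.1707  0.4032]
 [-0.2322 -0.6143  0.7542 -0.7888]
 [-0.0143 -0.7731 -0.6341  0.7067]
 [ 0.      0.      0.      1.    ]]
top [[451.1307   0.     273.7236]
 [  0.     451.1307 205.5895]
 [  0.       0.       1.    ]] [-0.1132  0.      0.      0.      0.    ] [[ 0.0286 -0.9885  0.1485  0.4204]
 [-0.9994 -0.0251  0.0257 -0.0409]
 [-0.0217 -0.1492 -0.9886  0.9408]
 [ 0.      0.      0.      1.    ]]
```

View pics/side0.png

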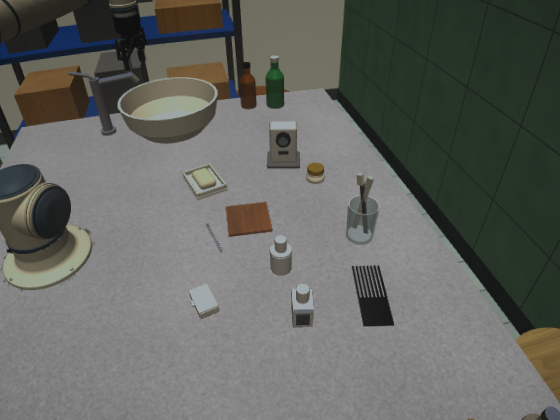

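View pics/top0.png

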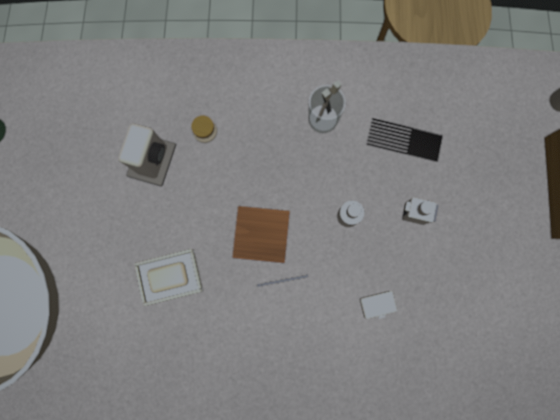

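The side view shows the camera at about (284,145), the coaster at (249,219), the jar at (281,257) and the box at (302,305). The top view shows the box at (423,210), the jar at (351,213), the coaster at (261,235) and the camera at (147,152). I'll enlarge these areas.

Run:
```python
import cv2
a=cv2.imread('pics/top0.png');b=cv2.imread('pics/side0.png')
def crop(im,x,y,w,h,k,n): 
    cv2.imwrite('pics/'+n,cv2.resize(im[y:y+h,x:x+w],None,fx=k,fy=k,interpolation=cv2.INTER_CUBIC))
crop(a,390,180,60,50,10,'tb.png')
crop(a,110,115,80,75,8,'tc.png')
crop(a,225,195,150,75,5,'tk.png')
crop(b,260,225,80,110,5,'sb.png')
crop(b,220,115,90,130,4,'sc.png')
```

```text
(no output)
```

View pics/tb.png

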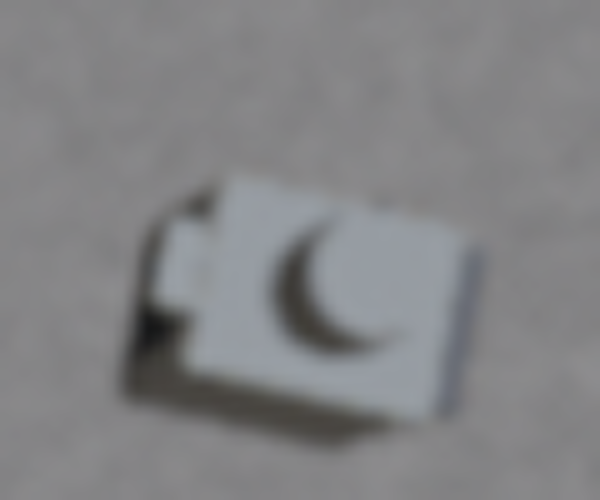

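View pics/tc.png

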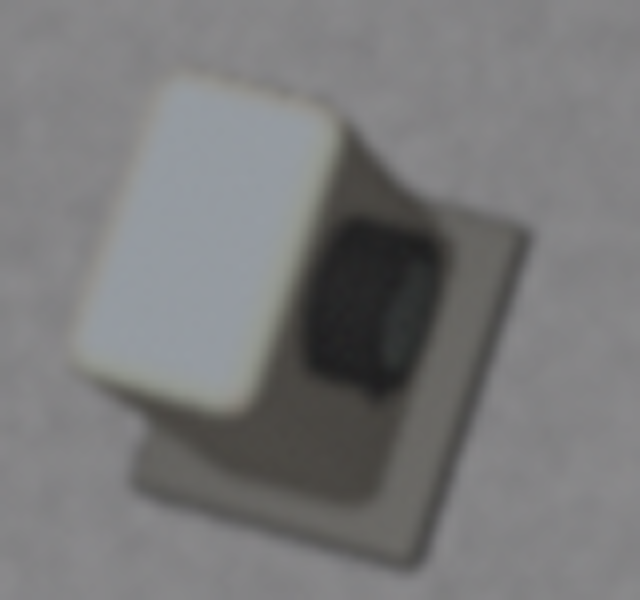

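View pics/tk.png

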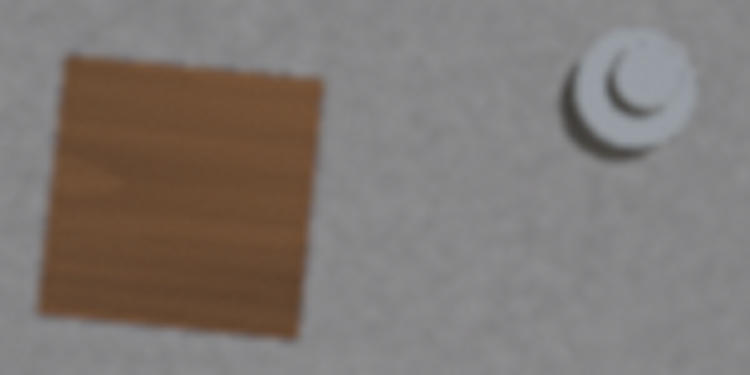

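View pics/sb.png

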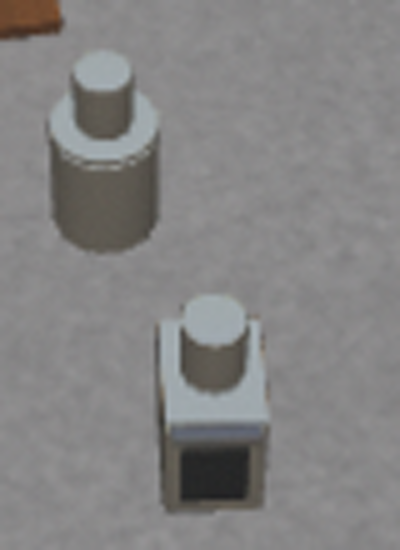

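View pics/sc.png

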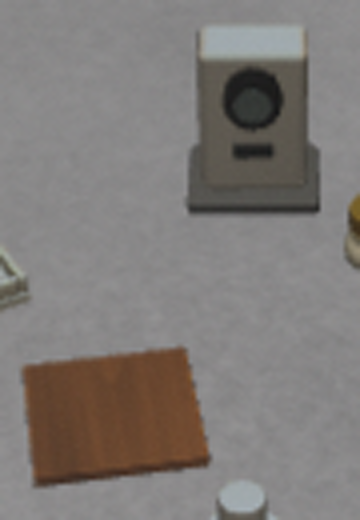

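```bash
cat > h.py <<'E'
import numpy as np,cv2
np.set_printoptions(precision=4,suppress=True)
C={n:dict(np.load(f'{n}.npz')) for n in ['side','top']}
def w(n,pts,z,off=(0,0),k=1):
    c=C[n]; p=(np.array(pts,float).reshape(-1,2)+.5)/k-.5+np.array(off)
    u=cv2.undistortPoints(p.reshape(-1,1,2),c['K'],c['d']).reshape(-1,2)
    r=np.c_[u,np.ones(len(u))]@c['P'][:3,:3].T; o=c['P'][:3,3]
    return o+r*((z-o[2])/r[:,2])[:,None]
def ang(v): return np.degrees(np.arctan2(v[1],v[0]))
def proj(n,X):
    c=C[n];R=c['P'][:3,:3].T;t=-R@c['P'][:3,3]
    return cv2.projectPoints(np.array(X,float).reshape(-1,1,3),cv2.Rodrigues(R)[0],t,c['K'],c['d'])[0].reshape(-1,2)
E
python3 - <<'E'
from h import *
b=w('top',[(228,172),(470,232),(440,418),(185,365)],.061,(390,180),10)
print('box',b[:,:2],b.mean(0)); 
for i in range(4): print(np.linalg.norm(b[i]-b[i-1]),ang(b[i]-b[i-1]))
print('boxknob side',w('side',[(213,320)],.092,(260,225),5),'front corners',w('side',[(166,422),(270,425)],.061,(260,225),5))
print('boxknob top',w('top',[(375,278)],.092,(390,180),10))
print('jar top',w('top',[(636,90)],.061,(225,195),5),'side',w('side',[(103,70)],.092,(260,225),5))
c=w('top',[(67,56),(322,78),(297,338),(40,315)],.010,(225,195),5)
print('coast',c,c.mean(0),[np.linalg.norm(c[i]-c[i-1]) for i in range(4)])
c=w('side',[(23,368),(185,349),(209,462),(35,483)],.010,(220,115),4)
print('coast side',c.mean(0))
t=w('top',[(165,68),(345,105),(250,418),(70,362)],.132,(110,115),8)
print('cam',t,t.mean(0))
for i in range(4): print(np.linalg.norm(t[i]-t[i-1]),ang(t[i]-t[i-1]))
s=w('side',[(199,60),(305,57),(303,27),(203,27)],.132,(220,115),4)
print('camside',s,s.mean(0),ang(s[1]-s[0]))
print('lens side',w('side',[(252,98)],.1,(220,115),4))
f=w('top',[(533,232),(410,572),(130,485)],.01,(110,115),8); print('foot',f,ang(f[0]-f[1]),ang(f[2]-f[1]),np.linalg.norm(f[0]-f[1]))
E
```

```text
box [[ 0.5774 -0.293 ]
 [ 0.5666 -0.3417]
 [ 0.5292 -0.3348]
 [ 0.5385 -0.2837]] [ 0.5529 -0.3133  0.061 ]
0.039978605203384775 -13.425475943831076
0.04995670685797262 -102.5058237752477
0.038043496201077324 169.4375789122003
0.05192521293549078 79.64840180569009
boxknob side [[ 0.5531 -0.3141  0.092 ]] front corners [[ 0.5301 -0.3331  0.061 ]
 [ 0.5678 -0.3441  0.061 ]]
boxknob top [[ 0.552  -0.3123  0.092 ]]
jar top [[ 0.5426 -0.1721  0.061 ]] side [[ 0.5447 -0.1727  0.092 ]]
coast [[ 0.558   0.058   0.01  ]
 [ 0.5514 -0.0488  0.01  ]
 [ 0.4435 -0.0412  0.01  ]
 [ 0.4498  0.0649  0.01  ]] [0.5007 0.0082 0.01  ] [np.float64(0.10836040672524554), np.float64(0.10700800077613186), np.float64(0.10821163247824069), np.float64(0.1062491286999237)]
coast side [0.5011 0.0036 0.01  ]
cam [[0.6943 0.2587 0.132 ]
 [0.6855 0.2139 0.132 ]
 [0.609  0.2308 0.132 ]
 [0.6218 0.2755 0.132 ]] [0.6526 0.2447 0.132 ]
0.07447688027758097 -13.023557664186846
0.045699404303659666 -101.14392861780941
0.07835406338589138 167.57817524866044
0.04655825262157581 74.0537567396726
camside [[0.6093 0.2225 0.132 ]
 [0.6828 0.2075 0.132 ]
 [0.6932 0.2509 0.132 ]
 [0.6226 0.2697 0.132 ]] [0.652  0.2376 0.132 ] -11.560739957363694
lens side [[0.6456 0.2147 0.1   ]]
foot [[0.6903 0.1976 0.01  ]
 [0.5962 0.2248 0.01  ]
 [0.6184 0.3035 0.01  ]] -16.085859500093843 74.28198884535577 0.09791182412610619
```

```bash
cat > ov.py <<'E'
from h import *
import sys
def cam(lx,ly,a):
    L=[];R=np.array([[np.cos(a),-np.sin(a)],[np.sin(a),np.cos(a)]])
    T=lambda P:[np.r_[R@p[:2]+[lx,ly],p[2]] for p in np.array(P,float)]
    for z in(.132,.012):
        L.append(T([(.02,-.04,z),(.07,-.04,z),(.07,.04,z),(.02,.04,z),(.02,-.04,z)]))
    th=np.linspace(0,2*np.pi,40)
    for x in (0,.02): L.append(T([(x,.021*np.cos(t),.1+.021*np.sin(t)) for t in th]))
    return L
def draw(n,img,Ls,x,y,w_,h_,k,out):
    im=cv2.imread(img)[y:y+h_,x:x+w_]; im=cv2.resize(im,None,fx=k,fy=k,interpolation=cv2.INTER_CUBIC)
    for L in Ls:
        q=(proj(n,L)-[x,y]+.5)*k-.5
        cv2.polylines(im,[np.round(q).astype(int)],False,(0,0,255),1)
    cv2.imwrite(out,im)
E
python3 - <<'E'
from ov import *
L=cam(.6415,.197,np.radians(76.5))
draw('top','pics/top0.png',L,110,115,80,75,8,'pics/o1.png')
draw('side','pics/side0.png',L,250,110,65,65,9,'pics/o2.png')
a=cv2.imread('pics/o1.png');b=cv2.imread('pics/o2.png');h=585
cv2.imwrite('pics/o.png',cv2.resize(np.hstack([cv2.resize(a,(624,585)),b]),(800,387)))
E
```

```text
(no output)
```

View pics/o.png

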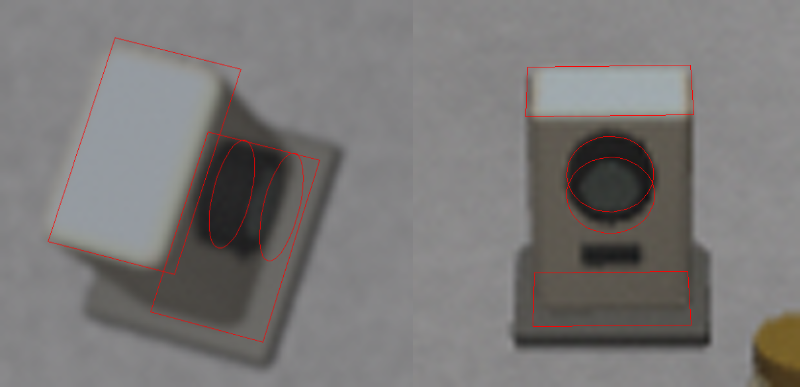

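>>> jog_arm(commands=[[1,[-0.015,-0.015,0],0],[1,[-0.025,-0.026,0],0],[1,[-0.025,-0.026,0],0],[1,[-0.025,-0.026,0],0],[1,[-0.025,-0.026,0],0],[1,[-0.025,-0.026,0],0],[1,[-0.025,-0.026,0],0],[1,[-0.025,-0.026,0],0],[1,[-0.025,-0.026,0],0],[1,[-0.025,-0.026,0],0],[1,[-0.025,-0.026,0],0],[1,[-0.025,-0.026,0],0],[1,[-0.025,-0.026,0],0],[1,[-0.025,-0.026,0],0],[1,[-0.025,-0.026,0],0],[1,[-0.025,-0.026,0],0],[1,[-0.025,-0.026,0],0],[1,[-0.025,-0.026,0],0],[1,[-0.025,-0.026,0],0],[1,[-0.025,-0.026,0],0]], grip_force=60)

```text
time: 1.77
position: [0.4833, -0.1238, 0.2309]
ee_rot: [[-0.908, 0.418, -0.0], [0.418, 0.908, 0.0], [0.001, 0.0, -1.0]]
wrist_force: [0.1, -0.0, 0.3]
finger_gap: 1.001
```

>>> jog_arm(commands=[[1,[-0.024,-0.024,0],0],[1,[-0.024,-0.024,0],0],[1,[-0.024,-0.024,0],0],[1,[-0.024,-0.024,0],0],[1,[-0.024,-0.024,0],0],[1,[-0.023,-0.023,0],0],[1,[0,0,0],7],[1,[0,0,0],7],[1,[0,0,0],7],[1,[0,0,0],7],[1,[0,0,0],7],[1,[0,0,0],7],[1,[0,0,0],7],[1,[0,0,0],7],[1,[0,0,0],7],[1,[0,0,0],7],[1,[0,0,0],7],[1,[0,0,0],7],[1,[0,0,0],7],[1,[0,0,0],7]])

```text
time: 3.43
position: [0.5533, -0.3115, 0.2305]
ee_rot: [[0.545, 0.838, -0.001], [0.838, -0.545, 0.001], [-0.0, -0.001, -1.0]]
wrist_force: [0.0, -0.7, 0.5]
finger_gap: 1.002
```

>>> jog_arm(commands=[[1,[0,0,0],7],[1,[0,0,0],7],[1,[0,0,0],7],[1,[0,0,0],7],[1,[0,0,0],7],[1,[0,0,0],7],[1,[0,0,0],4.3],[1,[0,0,0],0],[1,[0,0,0],0]])

```text
time: 4.18
position: [0.5533, -0.3115, 0.2307]
ee_rot: [[0.981, 0.194, -0.001], [0.194, -0.981, 0.001], [-0.001, -0.001, -1.0]]
wrist_force: [0.4, -0.1, 0.4]
finger_gap: 0.996
```

>>> jog_arm(commands=[[1,[0,0.002,0.02],0],[1,[0,0,0.03],0],[1,[0,0,0.03],0],[1,[0,0,0.03],0],[1,[0,0,0.02],0],[1,[0,0,0.015],0],[1,[0,0,0.01],0],[1,[0,0,0.005],0],[1,[0,0,0.005],0],[1,[0,0,0],0],[1,[0,0,0],0]])

```text
time: 5.1
position: [0.5542, -0.3138, 0.0673]
ee_rot: [[0.982, 0.191, 0.001], [0.191, -0.982, -0.001], [0.001, 0.001, -1.0]]
wrist_force: [-0.7, 0.0, -0.3]
finger_gap: 0.999
```

```bash
cat > shot.py <<'E'
from workcell import robot
import sys
from h import *
def shot(tag,boxes):
    ims=[]
    for n,(x,y,w_,h_) in boxes.items():
        im=np.asarray(robot.snapshot(n)['pixels'])[:,:,::-1][y:y+h_,x:x+w_]
        k=min(400/w_,500/h_); k=500/h_ if w_*500/h_<=400 else 400/w_
        im=cv2.resize(im,None,fx=k,fy=k,interpolation=cv2.INTER_CUBIC)
        c=np.zeros((500,400,3),np.uint8);c[:im.shape[0],:im.shape[1]]=im[:500,:400];ims.append(c);print(n,'scale',k)
    cv2.imwrite(f'pics/{tag}.png',np.hstack(ims))
E
python3 -c "
from shot import *
shot('g1',{'side':(255,220,110,130),'top':(370,160,100,100)})"
```

```text
side scale 3.6363636363636362
top scale 4.0
```

View pics/g1.png

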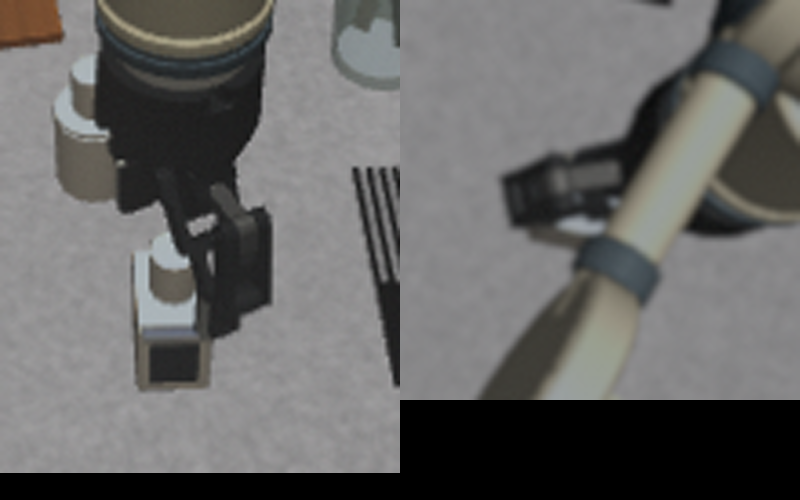

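The near finger sits at about (235,265) in the side crop and the knob at (173,265). I'll check whether they line up by projecting the finger positions.

Run:
```python
from h import *
p=np.array([.5542,-.3138]);ty=np.array([.191,-.982]);tx=np.array([.982,.191])
for s in(-1,1):
  for e in (-.011,.011):
    for z in (.08,.1):
      X=[*(p+s*ty*.043+tx*e),z]; print(s,e,z,(proj('side',[X])[0]-[255,220])*3.636,(proj('top',[X])[0]-[370,160])*4)
print((proj('side',[[*p,.092]])[0]-[255,220])*3.636)
```

```text
-1 -0.011 0.08 [118.6949 212.856 ] [142.4553 225.5092]
-1 -0.011 0.1 [118.6971 188.3007] [153.693  220.1771]
-1 0.011 0.08 [155.1539 199.6168] [133.257  181.0348]
-1 0.011 0.1 [155.7515 175.0433] [144.2385 174.7002]
1 -0.011 0.08 [192.0575 331.916 ] [312.7241 196.1352]
1 -0.011 0.1 [193.3984 307.6636] [327.6214 190.1739]
1 0.011 0.08 [230.6318 316.5693] [303.0471 152.1137]
1 0.011 0.1 [232.6469 292.2491] [317.6686 145.1793]
[173.4242 248.5256]
```

>>> jog_arm(commands=[[0,[0,0,0],0],[0,[0,0,0],0],[-0.2,[0,0,0],0],[-0.4,[0,0,0],0],[-1,[0,0,0],0],[-1,[0,0,0],0],[-1,[0,0,0],0],[-1,[0,0,0],0],[-1,[0,0,0],0],[-1,[0,0,0],0],[-1,[0,0,0],0],[-1,[0,0,0],0]], grip_force=60)

```text
time: 6.2
position: [0.5539, -0.3135, 0.0665]
ee_rot: [[0.982, 0.191, 0.0], [0.191, -0.982, -0.0], [0.0, 0.0, -1.0]]
wrist_force: [-0.3, 1.6, 2.6]
finger_gap: 0.284
```

```bash
python3 -c "
from shot import *
shot('g2',{'side':(255,220,110,130),'top':(370,160,100,100)})
o=robot.get_obs();print(o['finger_gap'],o['wrist_force'],o['position'])"
```

```text
side scale 3.6363636363636362
top scale 4.0
0.2840673318914265 [-1.1136  1.1295  1.9097] [ 0.5539 -0.3135  0.0665]
```

View pics/g2.png

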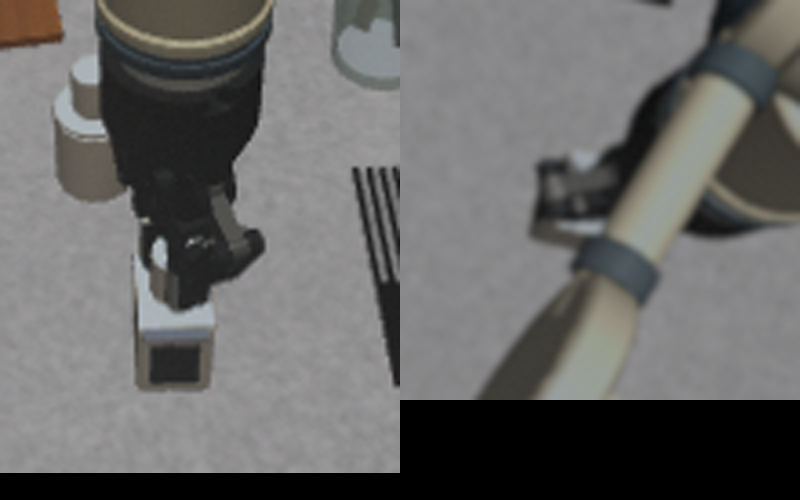

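>>> jog_arm(commands=[[-1,[0,0,-0.002],0],[-1,[0,0,-0.004],0],[-1,[0,0,-0.006],0],[-1,[0,0,-0.008],0],[-1,[0,0,-0.01],0],[-1,[0,0,-0.015],0],[-1,[0,0,-0.02],0],[-1,[0,0,-0.02],0],[-1,[0,0,-0.02],0],[-1,[0,0,-0.015],0],[-1,[0,0,-0.01],0],[-1,[0,0,-0.005],0],[-1,[0,0,0],0]])

```text
time: 7.38
position: [0.5542, -0.3138, 0.2031]
ee_rot: [[0.982, 0.191, 0.002], [0.191, -0.982, -0.001], [0.002, 0.002, -1.0]]
wrist_force: [0.6, 0.2, -0.7]
finger_gap: 0.286
```

```bash
python3 -c "
from shot import *
shot('g3',{'side':(230,150,160,200),'top':(330,60,140,175)})
o=robot.get_obs();print(o['finger_gap'],o['wrist_force'],o['position'],o['joint_positions'])"
```

```text
side scale 2.5
top scale 2.857142857142857
0.281932077553851 [-0.0753 -0.7704 -1.6971] [ 0.5537 -0.3135  0.2005] [-32.5793  10.6939  67.6611  -0.0014 101.7104  46.4063]
```

View pics/g3.png

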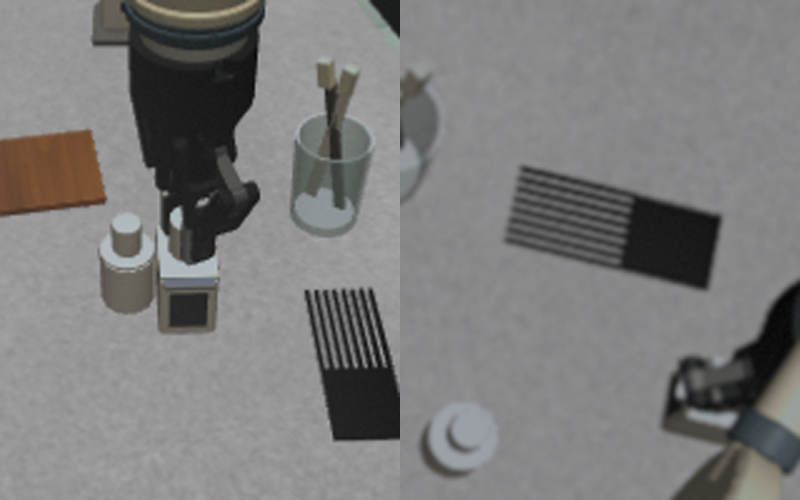

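>>> jog_arm(commands=[[-1,[0.002,-0.006,0],0],[-1,[0.004,-0.012,0],0],[-1,[0.0065,-0.018,0],0],[-1,[0.0087,-0.024,0],0],[-1,[0.0087,-0.024,0],0],[-1,[0.0087,-0.024,0],0],[-1,[0.0087,-0.024,0],0],[-1,[0.0087,-0.024,0],0],[-1,[0.0087,-0.024,0],0],[-1,[0.0087,-0.024,0],0],[-1,[0.0087,-0.024,0],0],[-1,[0.0087,-0.024,0],0],[-1,[0.0087,-0.024,0],0],[-1,[0.0087,-0.024,0],0],[-1,[0.0087,-0.024,0],0],[-1,[0.0087,-0.024,0],0],[-1,[0.0087,-0.024,0],0],[-1,[0.0065,-0.018,0],0],[-1,[0.003,-0.009,0],0],[-1,[0,0,0],0]])

```text
time: 9.15
position: [0.6181, 0.1083, 0.2004]
ee_rot: [[0.981, 0.194, -0.002], [0.195, -0.981, 0.001], [-0.001, -0.001, -1.0]]
wrist_force: [-0.3, -0.7, -1.5]
finger_gap: 0.284
```

```bash
python3 -c "
from shot import *
shot('g4',{'side':(220,90,120,150),'top':(100,100,140,175)})
o=robot.get_obs();print(o['finger_gap'],o['wrist_force'],o['position'],o['joint_positions'])"
```

```text
side scale 3.3333333333333335
top scale 2.857142857142857
0.2814292553135795 [ 0.3572  0.0039 -0.6672] [0.6183 0.1055 0.2008] [  6.5969   9.2806  69.1976  -0.0356 101.5759  85.5362]
```

View pics/g4.png

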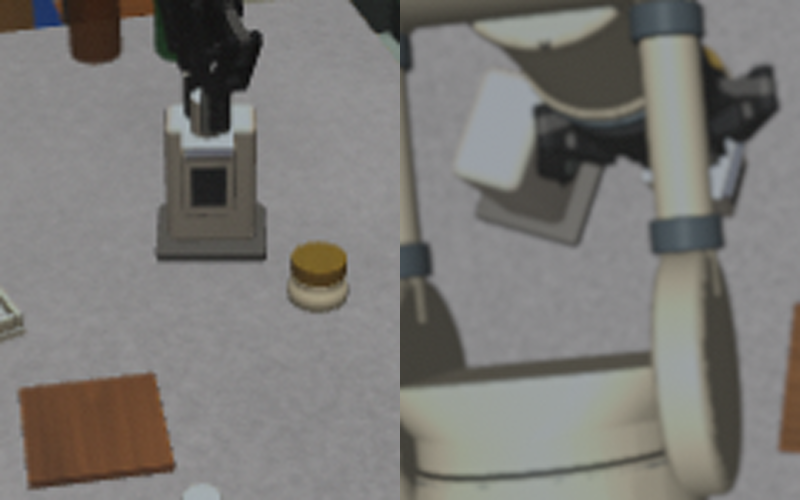

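>>> jog_arm(commands=[[-1,[0,0,0.003],0.5],[-1,[0,0,0.006],0.5],[-1,[0,0,0.01],0.5],[-1,[0,0,0.012],0],[-1,[0,0,0.014],0],[-1,[0,0,0.014],0],[-1,[0,0,0.01],0],[-1,[0,0,0.007],0],[-1,[0,0,0.004],0],[-1,[0,0,0],0],[-1,[0,0,0],0]])

```text
time: 10.17
position: [0.6189, 0.1056, 0.1215]
ee_rot: [[0.986, 0.165, 0.0], [0.165, -0.986, 0.0], [0.0, 0.0, -1.0]]
wrist_force: [0.8, 0.9, -1.0]
finger_gap: 0.282
```

```bash
python3 -c "
from shot import *
shot('g5',{'side':(240,90,80,100),'top':(100,100,100,125)})
o=robot.get_obs();print(o['finger_gap'],o['wrist_force'],o['position'],o['ee_rot'])"
```

```text
side scale 5.0
top scale 4.0
0.28331148439268605 [ 0.5889 -0.5993 -1.2889] [0.6192 0.1057 0.1224] [[ 0.9862  0.1654  0.0018]
 [ 0.1654 -0.9862  0.0002]
 [ 0.0018  0.0001 -1.    ]]
```

View pics/g5.png

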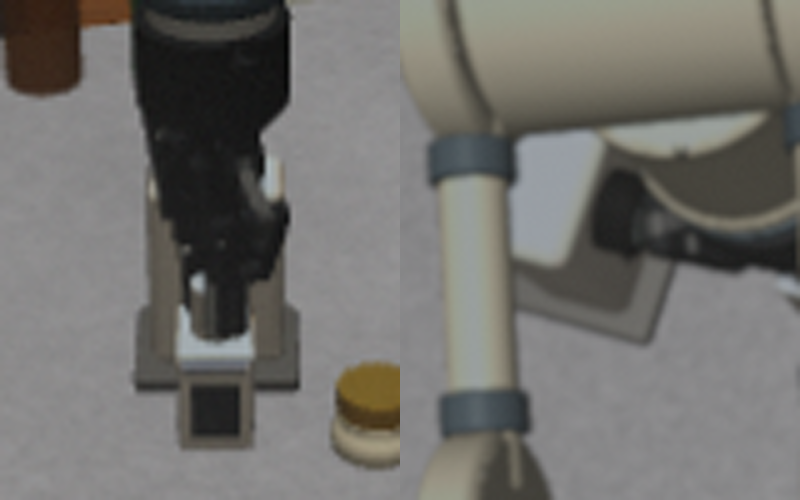

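The box hangs upright with its back window towards the side camera at crop (215,410), so the front faces the lens. I'll hold here for a second.

>>> jog_arm(commands=[[-1,[0,0,0],0],[-1,[0,0,0],0],[-1,[0,0,0],0],[-1,[0,0,0],0],[-1,[0,0,0],0],[-1,[0,0,0],0],[-1,[0,0,0],0],[-1,[0,0,0],0],[-1,[0,0,0],0],[-1,[0,0,0],0],[-1,[0,0,0],0],[-1,[0,0,0],0]])

```text
time: 11.27
position: [0.6187, 0.1056, 0.1213]
ee_rot: [[0.986, 0.165, -0.0], [0.165, -0.986, 0.0], [-0.0, -0.0, -1.0]]
wrist_force: [0.3, -0.9, -0.7]
finger_gap: 0.278
```

Run:
```python
from h import *
# back lid edge corners, measured in crop g5 side
m=w('side',[(179,360),(253,358)],.1159,(240,90),5); print(m, m.mean(0), ang(m[1]-m[0]))
a=np.radians(76.5);u=np.array([np.cos(a),np.sin(a)])
print('centre',m.mean(0)[:2]+.026*u)
m=w('side',[(180,446),(252,446)],.0549,(240,90),5); print(m.mean(0)[:2]+.025*u, ang(m[1]-m[0]))
```

```text
[[0.594  0.0828 0.1159]
 [0.6315 0.0749 0.1159]] [0.6127 0.0788 0.1159] -11.851543337653435
centre [0.6188 0.1041]
[0.6199 0.1107] -14.550633432826462
```

>>> jog_arm(commands=[[-1,[0,0,0],-2],[-1,[0,0,0],-4],[-1,[0,0,0],-6],[-1,[0,0,0],-7],[-1,[0,0,0],-7],[-1,[0,0,0],-7],[-1,[0,0,0],-7],[-1,[0,0,0],-7],[-1,[0,0,0],-7],[-1,[0,0,0],-7],[-1,[0,0,0],-7],[-1,[0,0,0],-7],[-1,[0,0,0],-7],[-1,[0,0,0],-6],[-1,[0,0,0],-2],[-1,[0,0,0],0],[-1,[0,0,0],0]])

```text
time: 12.68
position: [0.6187, 0.1056, 0.1213]
ee_rot: [[-0.164, 0.986, -0.0], [0.986, 0.164, -0.0], [-0.0, -0.0, -1.0]]
wrist_force: [0.4, 0.3, -1.1]
finger_gap: 0.283
```

```bash
python3 -c "
from shot import *
shot('g6',{'side':(240,90,80,100),'top':(100,100,100,125)})
o=robot.get_obs();print(o['finger_gap'],o['wrist_force'],o['position'],o['ee_rot'])"
```

```text
side scale 5.0
top scale 4.0
0.28624953817856097 [ 0.4258  0.2774 -1.8691] [0.6188 0.1056 0.1213] [[-0.1641  0.9864  0.0001]
 [ 0.9864  0.1641  0.    ]
 [-0.      0.0001 -1.    ]]
```

View pics/g6.png

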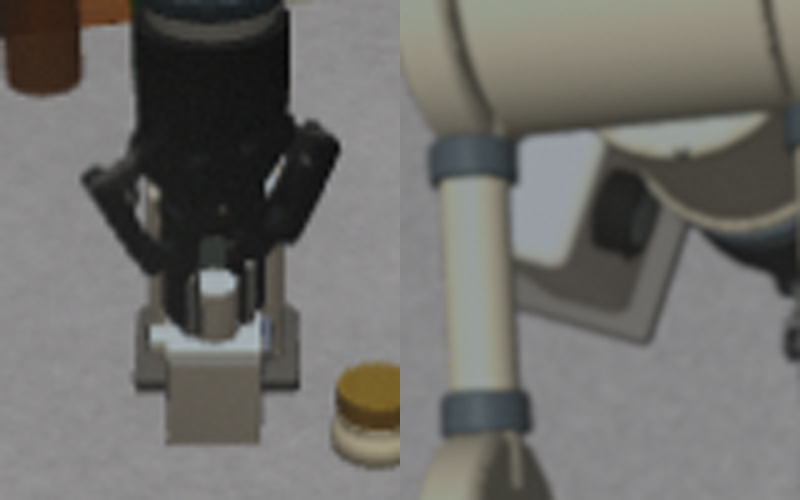

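The blank side faces the side camera, with its bottom edge at crop (166,445) to (260,443) and the tab on the left at (155,335). The side window therefore faces the lens, and I'll hold.

>>> jog_arm(commands=[[-1,[0,0,0],0],[-1,[0,0,0],0],[-1,[0,0,0],0],[-1,[0,0,0],0],[-1,[0,0,0],0],[-1,[0,0,0],0],[-1,[0,0,0],0],[-1,[0,0,0],0],[-1,[0,0,0],0],[-1,[0,0,0],0],[-1,[0,0,0],0],[-1,[0,0,0],0]])

```text
time: 13.78
position: [0.6187, 0.1056, 0.1213]
ee_rot: [[-0.165, 0.986, -0.0], [0.986, 0.165, -0.0], [-0.0, -0.0, -1.0]]
wrist_force: [-0.1, -0.1, -0.4]
finger_gap: 0.283
```

Run:
```python
from h import *
m=w('side',[(166,445),(260,444)],.0544,(240,90),5); print(m,ang(m[1]-m[0]))
```

```text
[[0.5884 0.0947 0.0544]
 [0.6376 0.0829 0.0544]] -13.51482080114158
```

>>> jog_arm(commands=[[-1,[0,0,0],-2],[-1,[0,0,0],-4],[-1,[0,0,0],-6],[-1,[0,0,0],-7],[-1,[0,0,0],-7],[-1,[0,0,0],-7],[-1,[0,0,0],-7],[-1,[0,0,0],-7],[-1,[0,0,0],-7],[-1,[0,0,0],-7],[-1,[0,0,0],-7],[-1,[0,0,0],-7],[-1,[0,0,0],-7],[-1,[0,0,0],-6],[-1,[0,0,0],-2],[-1,[0,0,0],0],[-1,[0,0,0],0]])

```text
time: 15.2
position: [0.6187, 0.1056, 0.1213]
ee_rot: [[-0.986, -0.164, -0.0], [-0.164, 0.986, -0.0], [0.0, -0.0, -1.0]]
wrist_force: [-0.1, 0.2, -0.8]
finger_gap: 0.285
```

```bash
python3 -c "
from shot import *
shot('g7',{'side':(240,90,80,100),'top':(100,100,100,125)})
o=robot.get_obs();print(o['finger_gap'],o['wrist_force'],o['position'],o['ee_rot'],o['joint_positions'])"
```

```text
side scale 5.0
top scale 4.0
0.28217289525276446 [ 0.3405  1.4366 -1.3992] [0.6187 0.1056 0.1213] [[-0.9864 -0.1641 -0.    ]
 [-0.1641  0.9864  0.    ]
 [ 0.      0.     -1.    ]] [  6.5816   9.7916  76.6863   0.001   93.5241 -92.8649]
```

View pics/g7.png

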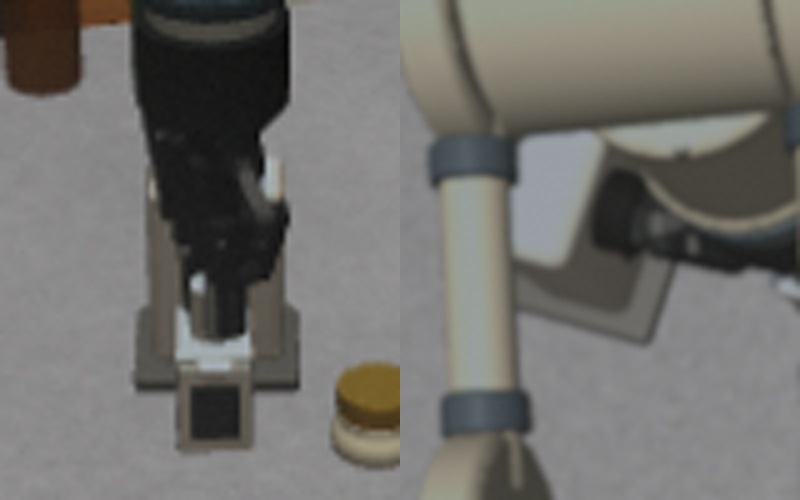

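The front with its tab, at crop (215,360), now faces the side camera, so the back window faces the lens. I'll hold, then move towards the coaster.

>>> jog_arm(commands=[[-1,[0,0,0],0],[-1,[0,0,0],0],[-1,[0,0,0],0],[-1,[0,0,0],0],[-1,[0,0,0],0],[-1,[0,0,0],0],[-1,[0,0,0],0],[-1,[0,0,0],0],[-1,[0,0,0],0],[-1,[0,0,0],0],[-1,[0,0,0],0],[-1,[0,0,0],0],[-1,[0,0,0],0]])

```text
time: 16.38
position: [0.6187, 0.1056, 0.1213]
ee_rot: [[-0.986, -0.165, -0.0], [-0.165, 0.986, -0.0], [0.0, -0.0, -1.0]]
wrist_force: [0.4, -0.5, -1.2]
finger_gap: 0.281
```

>>> jog_arm(commands=[[-1,[0.003,-0.002,0],0],[-1,[0.006,-0.004,0],0],[-1,[0.012,-0.007,0],0],[-1,[0.016,-0.0095,0],0],[-1,[0.016,-0.0095,0],0],[-1,[0.016,-0.0095,0],0],[-1,[0.016,-0.0095,0],0],[-1,[0.016,-0.0095,0],0],[-1,[0.014,-0.0085,0],0],[-1,[0.01,-0.006,0],0],[-1,[0.005,-0.0025,0],0],[-1,[0.0024,-0.0014,0],0],[-1,[0,0,0.01],0],[-1,[0,0,0.01],0],[-1,[0,0,0.008],0],[-1,[0,0,0.004],0],[-1,[0,0,0],0],[-1,[0,0,0],0]])

```text
time: 17.88
position: [0.501, 0.0061, 0.0885]
ee_rot: [[-0.986, -0.166, -0.001], [-0.166, 0.986, 0.0], [0.001, 0.0, -1.0]]
wrist_force: [-0.9, -0.6, -0.5]
finger_gap: 0.283
```

```bash
python3 -c "
from shot import *
shot('g8',{'side':(205,150,88,110),'top':(200,170,100,125)})
o=robot.get_obs();print(o['finger_gap'],o['wrist_force'],o['position'],o['ee_rot'],o['joint_positions'])"
```

```text
side scale 4.545454545454546
top scale 4.0
0.2821879108556 [-0.3702 -0.2513 -1.0967] [0.5015 0.006  0.0895] [[-0.9862 -0.1656  0.0004]
 [-0.1656  0.9862 -0.    ]
 [-0.0004 -0.0001 -1.    ]] [  -3.2009   -9.0461   98.844    -0.0013   90.1812 -102.7328]
```

View pics/g8.png

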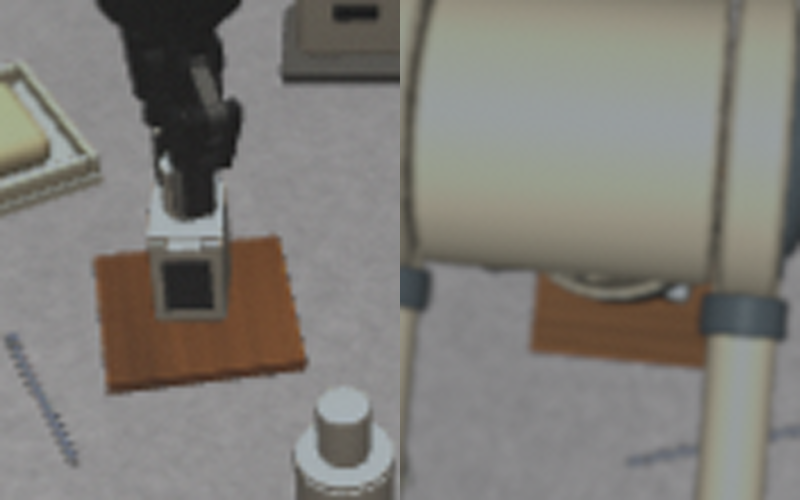

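The box hangs upright over the coaster, with about 12 mm left to go. I'll lower it gently.

>>> jog_arm(commands=[[-1,[0,0,0.004],0],[-1,[0,0,0.003],0],[-1,[0,0,0.002],0],[-1,[0,0,0.0015],0],[-1,[0,0,0.001],0],[-1,[0,0,0],0],[-1,[0,0,0],0]])

```text
time: 18.57
position: [0.5012, 0.0059, 0.0778]
ee_rot: [[-0.986, -0.165, -0.0], [-0.165, 0.986, 0.0], [0.0, 0.0, -1.0]]
wrist_force: [0.7, -0.0, -1.1]
finger_gap: 0.284
```

>>> jog_arm(commands=[[-1,[0,0,0.0007],0],[-1,[0,0,0.0007],0],[-1,[0,0,0.0005],0],[-1,[0,0,0],0],[-1,[0,0,0],0]])

```text
time: 18.98
position: [0.5015, 0.0059, 0.0765]
ee_rot: [[-0.986, -0.165, 0.001], [-0.165, 0.986, -0.0], [-0.001, -0.0, -1.0]]
wrist_force: [-0.5, -0.8, 2.7]
finger_gap: 0.284
```

```bash
python3 -c "
from shot import *
shot('g9',{'side':(205,150,88,110),'top':(200,170,100,125)})
o=robot.get_obs();print(o['finger_gap'],o['wrist_force'],o['position'])"
```

```text
side scale 4.545454545454546
top scale 4.0
0.28477728840804006 [-0.4962 -0.2287  2.6613] [0.5015 0.0059 0.0765]
```

View pics/g9.png

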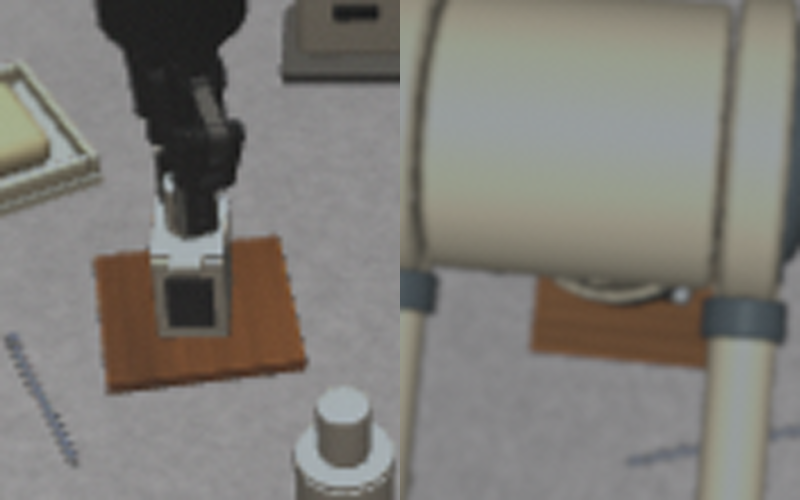

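The wrist force rose to +2.7 N, so the box is standing on the coaster. I'll release gradually.

>>> jog_arm(commands=[[-0.4,[0,0,0],0],[-0.35,[0,0,0],0],[-0.3,[0,0,0],0],[-0.2,[0,0,0],0],[0,[0,0,0],0],[0.3,[0,0,0],0],[0.6,[0,0,0],0],[1,[0,0,0],0],[1,[0,0,0],0],[1,[0,0,0],0],[1,[0,0,0],0]], grip_force=20)

```text
time: 20.0
position: [0.5012, 0.0059, 0.0759]
ee_rot: [[-0.986, -0.165, -0.0], [-0.165, 0.986, 0.0], [0.0, 0.0, -1.0]]
wrist_force: [0.4, 0.5, -0.1]
finger_gap: 1.003
```

>>> jog_arm(commands=[[1,[0,0,-0.005],0],[1,[0,0,-0.01],0],[1,[0,0,-0.02],0],[1,[0,0,-0.03],0],[1,[0,0,-0.03],0],[1,[0,0,-0.03],0],[1,[0,0,-0.03],0],[1,[0.03,0,0],0],[1,[0.03,0,0],0],[1,[0.03,0,0],0],[1,[0,0.03,0],0],[1,[0,0.03,0],0],[1,[0,0.03,0],0],[1,[0,0.03,0],0],[1,[0,0.03,0],0],[1,[0,0.03,0],0],[1,[0,0,0],0],[1,[0,0,0],0]])

```text
time: 21.5
position: [0.3823, 0.1696, 0.2319]
ee_rot: [[-0.986, -0.169, 0.001], [-0.169, 0.986, 0.0], [-0.001, 0.0, -1.0]]
wrist_force: [0.0, -0.6, -0.6]
finger_gap: 0.999
```

```bash
python3 -c "
from shot import *
shot('g10',{'side':(205,150,88,110),'top':(200,170,160,160)})
o=robot.get_obs();print(o['time'],o['finger_gap'],o['wrist_force'],o['position'])"
```

```text
side scale 4.545454545454546
top scale 2.5
21.6 1.00106981996396 [ 0.2891 -0.4377  0.4676] [0.3828 0.1681 0.2316]
```

View pics/g10.png

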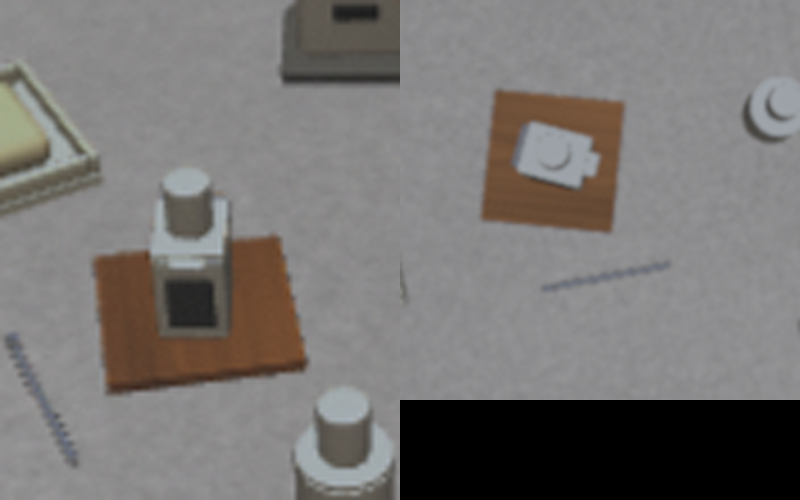

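```bash
python3 -c "
from h import *
print(w('top',[(154,153)],.102,(200,170),2.5), w('side',[(187,184)],.102,(205,150),4.5455))
print('jar',w('side',[(343,406)],.092,(205,150),4.5455))
from workcell import robot
print(robot.close_job())"
```

```text
[[0.4981 0.0027 0.102 ]] [[0.5011 0.0006 0.102 ]]
jar [[ 0.5442 -0.1736  0.092 ]]
the job is handed in; nothing more can be done
None
```

I showed the pill box's three windows to the camera in order, stood the box on the coaster, let go and handed the job in at 21.6 s. The hand-in gave no verdict.

- **Grip and showing:** I lifted the box by its knob and held it upright about 10 cm out, at lens height. It faced the lens with its front, then its side, then its back, for about 1 s each. The side-view pictures before each hold showed the correct opposite face. Edges measured at the front and side holds were within about 2° of square. I judged the back by eye.
- **Placing:** The box stands upright, its centre about 4–6 mm from the coaster's centre, measured from both cameras. The open gripper is clear of everything, at z = 0.23 m.
- **Jar:** It reads (0.544, -0.174), against (0.545, -0.173) at the start, so it did not move.
- **Disagreement:** Estimates of the lens position along its axis differed by up to about 18 mm between the top and side views. I took a value in between. That puts the box's distance at about 95–112 mm, inside the 70–140 mm allowed.

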